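Set the compression clicks of a rear shock

ROBOT

A 6-joint arm with a two-finger parallel gripper is mounted at the origin on a cart in front of the work surface, level with it; the furniture and walls round the work are solid. World frame = base frame: x ahead of the robot, y to its left, z up, the work surface at z = 0. Lengths are in m, angles in rad, forces in N, time in s.
With the tool pointing down it reaches from about 0.35 to 0.725 m from the base axis. Payload 4.3 kg.
Tool frame: the origin (TCP) lies at the centre of the arm's flange, where the gripper is bolted on; the fingertips stand 173 mm ahead of it and the grasp point (between the pads) lies 155 mm ahead of it; z points along the fingers, y is the direction in which the jaws open and shut (so a half turn about z gives the same grasp; the last joint's range is limited). The gripper opens to 85 mm and grips with 20 to 120 N. Pads are 22 mm wide; open, the fingers measure 114 mm over their backs; the gripper's body (76 mm by 85 mm) begins 54 mm behind the grasp point. The pads swing forward as they close: fully open they stand 13 mm farther back than shut.
Start: joints at [1.02, 0.377, 0.081, 1.274, 0, 1.46], TCP at [0.245, 0.52, 0.405] pointing down, gripper open.
Joint ranges: [-2.72, 2.72], [-0.84, 1.66], [-1.02, 1.22], [-1.77, 2.12], [-1.37, 1.28], [-3.14, 3.14]. Speed limits (rad/s): [2.57, 2.57, 3.14, 3.14, 3.14, 3.14].

INTERFACE

Orientations are given as [roll, pitch, yaw] about the fixed x, y, z axes, in that order (R = Rz(yaw) Ry(pitch) Rx(roll)).
In Python, from cell import ctrl gives the robot as it stands.
- The arm moves only by the tool step_arm, never from a script. Its argument "steps" is a list that holds one entry, the list of rows, each a list of 7 numbers: the turn, a rotation vector about the tool's x, y, z in rad, then the shift along the tool's x, y, z in cm, then the closure, from -1 (fully open) to 1 (shut), so that 0 is half open. A call has 1 to 10 rows; each row shifts and turns the pose as measured when the row begins, along the tool's axes as they then stand; what a row does not reach is not made up. A row lasts 1/8 s, in which the tool goes at most 62.5 mm and 10.7 degrees, less where a joint would pass 70% of its speed; a pose out of reach is approached as far as the arm can. A call with a gripper value outside its range is refused whole. The fingers move at their own pace and stop on an object; "newtons" is the grip in N (left out, the last holds). Time passes only in rows, so rows that do not move let the fingers close. It gives the time, the measured TCP pose, the force and the opening at its end, in the units of the state.
- ctrl.read_state(): the state, without advancing time (a new reading comes with each control period).
- ctrl.get_image(name): name is "scene" or "top" or "wrist"; returns a dict with "image" (420x560x3 uint8, blue, green, red), "vertical_fov" (degrees; the focal length in pixels is half the picture's height over the tangent of half this angle, whatever the lens; pixels are square), "cx", "cy" (the principal point, pixels), "world_to_cam" (4x4, takes a point from world to camera coordinates). Camera axes: x right, y down, z forward; pixel columns grow to the right and rows downward; lengths in m; the calibration is good to about 2 mm. A picture is of the moment at which its call begins. There is no depth.
- ctrl.job_done(): hands the job in, once; it reports no verdict.
The state is a dict: "t": time; "joint_positions": joint angles; "joint_velocities": joint speeds; "effort": joint torques, N m; "ee_pos": TCP position; "tool_rot": TCP orientation; "wrist_force": force on the tool from outside, world axes, zero at the start; "torque": the same for the moment, N m; "grip_width": finger opening in m.
Only numpy, scipy, OpenCV 4.12 (cv2) and the standard library are available. Lean on these libraries where they do the work, as an engineer would, in place of code of your own. Each camera call takes 0.05 s, during which the arm holds its last target. There are 200 camera calls.

TASK

Set the low-speed compression of the rear shock that is held in the vise: with a fingertip push the dial's lever clockwise (seen from above) to its closed stop, then push it back anticlockwise four clicks and leave it there, settled in the click. Only push the lever: do not pinch it or force it against its stop. Leave the rebound knob and the tools round the vise as they are.

Things in the scene. Friction and masses are not known exactly. Their poses are not given: they have to be found in the camera images.
- dial (a joint): compression dial, rad: 0 at the closed stop, growing anticlockwise (from above) as it opens. A detent holds each click, 0.524 rad apart: closed 0, clicks one to eight at 0.524 to 4.19 (open stop). Starts at click five to eight. About 5 N on the lever's outer half lifts it over the hump midway between clicks; past that it springs by itself into the next click and stays
- dial_axis (a point): point on the dial's upright axis at mid-height of its lever, 112 mm above the bench; z up, y along the shock to the eye next to the dial: the closed lever points along +y. The dial's dark knurled hub (34 mm across, top 104 mm above the bench) stands on a black 49 mm disc with nine white ticks, one a click, on the shock's square head
- lever_end (a point): middle of the lever's outer part, 36 mm from the axis, at mid-height; its x axis points outward along the lever. The lever is a bright upright blade 7 mm thick, from 7 mm behind the axis to a 9.6 mm round post ending 45 mm from it; it stands above the hub, from 104 to 120 mm above the bench, and nothing else around is that high
- rebound (a joint): angle of the rebound knob in rad, 0 at the start; a separate adjuster, to be left as it is
- rebound_top (a point): top centre of the rebound knob, a small bright knurled knob of 17 mm diameter on the far end of the shock, 181 mm from the dial, 89 mm above the bench
- hex_t_mid (a point): T-handled hex key lying on the bench, 156x86x19 mm; its middle; leave alone
- combi_wrench_mid (a point): combination wrench lying on the bench, 191x30x8 mm; its middle; leave alone
- syringe_mid (a point): bleed syringe lying on the bench, 29x150x29 mm; its middle; leave alone
- grease_jar_mid (a point): round grease jar standing on the bench, 54 mm in diameter, 70 mm high; its middle; leave alone
- needle_pliers_mid (a point): needle-nose pliers lying on the bench, 161x57x14 mm; their middle; leave alone
- vise: low grey vise bolted to the bench, with the shock, a dark cylinder 48 mm in diameter lying across it in black soft jaws (top 88 mm above the bench). Origin under the vise's middle on the bench top, axes as of dial_axis; the screw with its handle points to -x and reaches 153 mm; the shock reaches from -159 to +119 mm along y

How it is judged:
On the way, in this order (a step that is already met when the one before it is completed fails the run):
1. the dial is at its closed stop (value of joint dial below 0.12 rad), for 0.2 s.
2. the dial is four clicks open (value of joint dial between 1.94 and 2.25 rad), for 0.2 s.
At the end, for the whole second after the job is handed in: after having been at the closed stop, the dial rests four clicks open (2.09 rad, within 0.15 rad), not moving (all of step 2 and not (velocity of joint dial above 0.2 rad/s) and velocity of joint dial above -0.2 rad/s); the robot touches nothing.
It fails at once if the lever is pinched or forced: more than 30 N between the fingers and the shock with its dial and vise (contact force between the fingers and vise above 30 N).
It fails at once if the rebound knob is turned (value of joint rebound above 0.15 rad or value of joint rebound below -0.15 rad).
It fails at once if a tool on the bench is moved or lifted (distance of any of hex_t_mid, combi_wrench_mid, syringe_mid, grease_jar_mid, needle_pliers_mid from where it was at the start of the episode above 0.02 m).
It also fails if it takes over 58 s, if anything falls off the work surface, if the arm or the gripper's body presses on something with over 40 N, if the wrist force passes 120 N, or if a joint passes its speed limit or range.

## Working session

There is one attempt and no reset: what is moved stays moved. The work goes in short steps, Python scripts to look and compute and a tool call to move; the robot and the scene stay as the last step left them, time stands still between calls to the robot, and variables do not carry over. Pictures are saved under pics/ and viewed, about 8 in all and at most 12, crops included, and the job is handed in when it is done.

Besides the shell and the picture viewer there is one more tool, called after "Emit:" in YAML: its name, and indented under it one key for each argument. step_arm: Moves the arm, as the interface text tells. Its arguments: {"type":"object","properties":{"steps":{"type":"array"},"newtons":{"type":"number"}},"required":["steps"]}

```bash
mkdir -p pics; cat > h.py <<'E'
import numpy as np, cv2
from cell import ctrl
def snap(n,f):
    d=ctrl.get_image(n); cv2.imwrite(f'pics/{f}.png',d['image']); return d
def fl(d): return 210/np.tan(np.radians(d['vertical_fov'])/2)
def px2w(d,u,v,z):
    M=np.array(d['world_to_cam']); R=M[:3,:3]; c=-R.T@M[:3,3]
    r=R.T@np.array([(u-d['cx'])/fl(d),(v-d['cy'])/fl(d),1]); return c+r*(z-c[2])/r[2]
def w2px(d,p):
    M=np.array(d['world_to_cam']); q=M[:3,:3]@p+M[:3,3]; return fl(d)*q[:2]/q[2]+[d['cx'],d['cy']]
E
python3 - <<'E'
from h import *
import pickle
a=snap('top','top0');b=snap('scene','sc0')
pickle.dump((a,b),open('im0.pkl','wb'))
cv2.imwrite('pics/both0.png',cv2.resize(np.vstack([a['image'],b['image']]),(560,840))[:, :] if 0 else a['image'])
print({k:v for k,v in ctrl.read_state().items()})
for d in(a,b):
    M=np.array(d['world_to_cam']);print(-M[:3,:3].T@M[:3,3],M[:3,:3].round(3).tolist(),d['vertical_fov'])
E
```

```text
{'t': 0.1, 'joint_positions': array([1.01966852e+00, 3.77993058e-01, 7.97793641e-02, 1.27442760e+00,
       2.38476904e-06, 1.46051928e+00]), 'joint_velocities': array([-0.0018896 , -0.00167984,  0.00300116, -0.00052835, -0.00106608,
        0.0010305 ]), 'effort': array([ 2.80400352e-03, -4.64691496e+01,  2.70584214e+01,  1.19842897e-02,
       -6.44735883e-05,  2.56064465e-05]), 'ee_pos': array([0.24519568, 0.51979725, 0.40385998]), 'tool_rot': array([-3.13975916e+00, -2.05415653e-04,  2.70074170e+00]), 'wrist_force': array([ 0.40960323, -1.17195695, -0.21325619]), 'torque': array([ 0.01052134,  0.00524473, -0.01302647]), 'grip_width': 0.08541108203260435}
[0.37674122 0.0232282  1.23433857] [[0.058, -0.998, -0.001], [-0.974, -0.057, -0.22], [0.219, 0.014, -0.976]] 43.68777448390828
[ 0.05769067 -0.69959676  0.50704256] [[0.789, -0.614, 0.002], [-0.244, -0.316, -0.917], [0.564, 0.723, -0.399]] 48.737132403194366
```

View pics/top0.png

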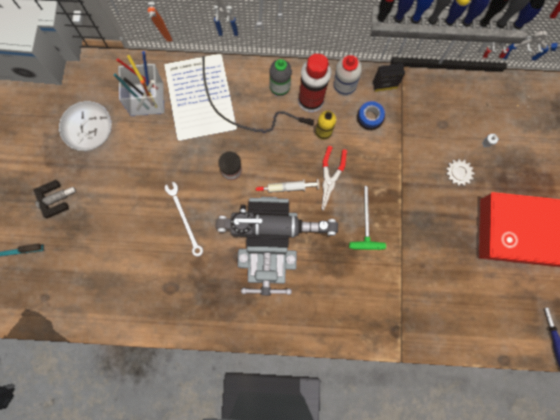

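View pics/sc0.png

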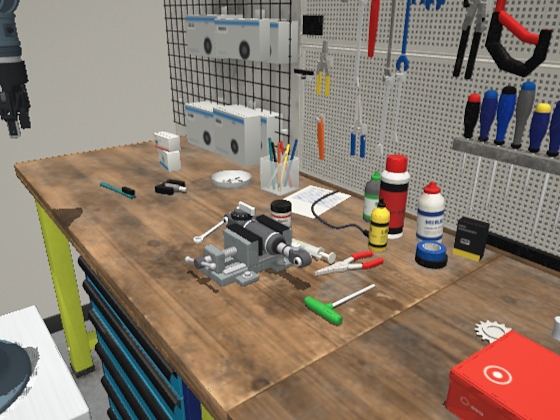

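The top view shows the vise at about (267,235). The dial is at about (243,222), its lever seems to point right to (262,221), which is -y, and the rebound knob is at about (323,226). The scene view agrees. I'll zoom in on the dial.

```bash
python3 - <<'E'
from h import *
import pickle
a,b=pickle.load(open('im0.pkl','rb'))
c=cv2.resize(a['image'][195:265,210:350],(800,400),interpolation=cv2.INTER_CUBIC)
e=cv2.resize(b['image'][195:245,210:350],(560,200),interpolation=cv2.INTER_CUBIC)
o=np.zeros((600,800,3),np.uint8);o[:400]=c;o[400:,:560]=e
cv2.imwrite('pics/z0.png',o)
for p in [(243,222,.104),(236,221,.112),(262,221,.112),(323,226,.089)]:print(p,px2w(a,*p))
E
```

```text
(243, 222, 0.104) [0.57737436 0.09273845 0.104     ]
(236, 221, 0.112) [0.57727333 0.10760773 0.112     ]
(262, 221, 0.112) [0.58056162 0.051121   0.112     ]
(323, 226, 0.089) [ 0.58136169 -0.083926    0.089     ]
```

View pics/z0.png

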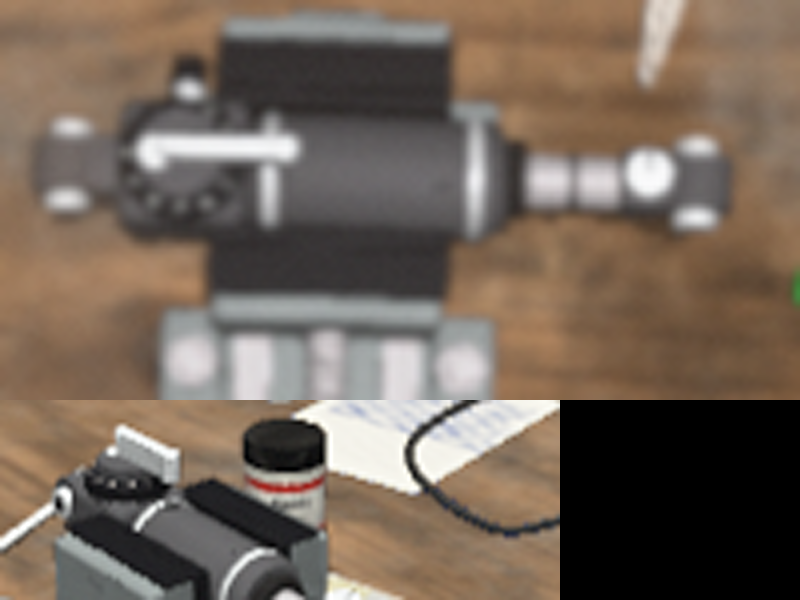

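Lever and post tip are at (262,221), so the lever points to -y: click six (about 3.14 rad). The axis is at about (0.579, 0.096), and the rebound-to-axis distance comes to 181 mm, as it should. First I'll turn the tool to yaw π/2 (tool x = world +y, tool y = world +x) and shut the gripper. Then I'll go above the dial.

Emit:
step_arm:
  steps:
    - [[0, 0, 0.161, 0, 0, 0, 1], [0, 0, 0.161, 0, 0, 0, 1], [0, 0, 0.161, 0, 0, 0, 1], [0, 0, 0.161, 0, 0, 0, 1], [0, 0, 0.161, 0, 0, 0, 1], [0, 0, 0.161, 0, 0, 0, 1], [0, 0, 0.161, 0, 0, 0, 1]]
  newtons: 60

```text
t: 0.98
ee_pos: [0.2444, 0.5186, 0.3996]
tool_rot: [-3.136, 0.01, 1.537]
wrist_force: [0.7, 0.7, 0.1]
grip_width: 0.0003
```

Emit:
step_arm:
  steps:
    - [[0, 0, 0, -4.2, 2.9, 0, 1], [0, 0, 0, -4.2, 2.9, 0, 1], [0, 0, 0, -4.2, 2.9, 0, 1], [0, 0, 0, -4.2, 2.9, 0, 1], [0, 0, 0, -4.2, 2.9, 0, 1], [0, 0, 0, -4.2, 2.9, 0, 1], [0, 0, 0, -4.2, 2.9, 0, 1], [0, 0, 0, -4.2, 2.9, 0, 1], [0, 0, 0, -4.2, 2.9, 0, 1], [0, 0, 0, -4.2, 2.9, 0, 1]]

```text
t: 2.22
ee_pos: [0.5256, 0.0784, 0.3976]
tool_rot: [-3.13, 0.012, 1.543]
wrist_force: [-0.7, 1.1, 0.5]
grip_width: 0.0003
```

```bash
python3 - <<'E'
from h import *
import pickle
s=ctrl.read_state();print(s['t'],s['ee_pos'],s['tool_rot'],s['grip_width'],s['joint_positions'])
d=snap('wrist','w1');pickle.dump(d,open('w1.pkl','wb'))
M=np.array(d['world_to_cam']);print(-M[:3,:3].T@M[:3,3],M[:3,:3].round(3).tolist(),d['vertical_fov'],w2px(d,np.array([.579,.096,.112])))
E
```

```text
2.225 [0.52558682 0.07844431 0.39761476] [-3.13045476  0.01227453  1.54328958] 0.0003167518134931578 [ 0.03177233  0.29709414 -0.0518124   1.23373609 -0.01159232  1.63021243]
[0.52664548 0.15818064 0.36600967] [[1.0, -0.028, -0.011], [-0.023, -0.946, 0.323], [-0.02, -0.322, -0.946]] 62.510404168024934 [347.21700009 175.96804883]
```

View pics/w1.png

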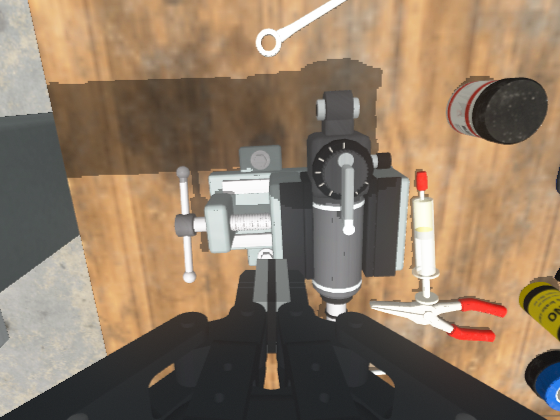

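The wrist view (right = +x, up = +y) shows the disc centred near (343,168) and the lever running from about (346,153) to the post at (349,230). The closed fingers are at the bottom, with tips near (271,262). I'll fit the lever model and check it with an overlay.

```bash
cat > fit.py <<'E'
from h import *
from scipy.optimize import minimize
def outline(x,y,th,z,n=12):
    # lever polygon at height z; th measured from +y anticlockwise
    u=np.array([-np.sin(th),np.cos(th)]);w=np.array([-u[1],u[0]])
    p=[(-.007,-.0035),(-.007,.0035),(.036,.0035)]+[(.0402+.0048*np.cos(a),.0048*np.sin(a)) for a in np.linspace(2.3,-2.3,n)]+[(.036,-.0035)]
    return np.array([[*(np.array([x,y])+a*u+b*w),z] for a,b in p])
def render(d,q,s=4,o=(300,130),size=(100,120)):
    m=np.zeros((size[1]*s,size[0]*s),np.uint8)
    pts=[np.array([w2px(d,p) for p in outline(*q,z)]) for z in(.104,.12)]
    pts=[((p-o)*s).astype(np.float32) for p in pts]
    A,B=pts
    for i in range(len(A)):
        j=(i+1)%len(A);cv2.fillConvexPoly(m,cv2.convexHull(np.array([A[i],A[j],B[j],B[i]])).astype(np.int32),255)
    for P in pts: cv2.fillPoly(m,[P.astype(np.int32)],255)
    return m
def fit(d,q0,thr=125,o=(300,130),size=(100,120),name='fit'):
    s=4;g=cv2.cvtColor(d['image'][o[1]:o[1]+size[1],o[0]:o[0]+size[0]],cv2.COLOR_BGR2GRAY)
    G=cv2.resize(g,None,fx=s,fy=s,interpolation=cv2.INTER_LINEAR)
    def cost(q):
        m=render(d,q,s,o,size);m2=cv2.dilate(m,np.ones((17,17)))
        ring=(m2>0)&(m==0)
        return -(G[m>0].mean()-G[ring].mean())
    r=minimize(cost,q0,method='Nelder-Mead',options=dict(initial_simplex=[q0]+[np.add(q0,e) for e in([.006,0,0],[0,.006,0],[0,0,.15])]))
    v=cv2.cvtColor(G,cv2.COLOR_GRAY2BGR)
    c,_=cv2.findContours(render(d,r.x,s,o,size),0,2);cv2.drawContours(v,c,-1,(0,0,255),1)
    cv2.imwrite(f'pics/{name}.png',v);return r.x,r.fun
E
python3 - <<'E'
from fit import *
import pickle
d=pickle.load(open('w1.pkl','rb'))
for th in(3.0,3.14,3.3):print(fit(d,[.579,.096,th]))
print('ring centre', px2w(d,343,168,.092))
print('fingertip at px', px2w(d,271,262,.225))
E
```

```text
(array([0.57917285, 0.09396118, 3.20481319]), np.float64(-59.73857175079959))
(array([0.5795758 , 0.0932748 , 3.20492236]), np.float64(-59.546909581448176))
(array([0.57939747, 0.0934397 , 3.20058387]), np.float64(-59.904987500368264))
ring centre [0.57946591 0.09774697 0.092     ]
fingertip at px [0.5228716  0.08443025 0.225     ]
```

View pics/fit.png

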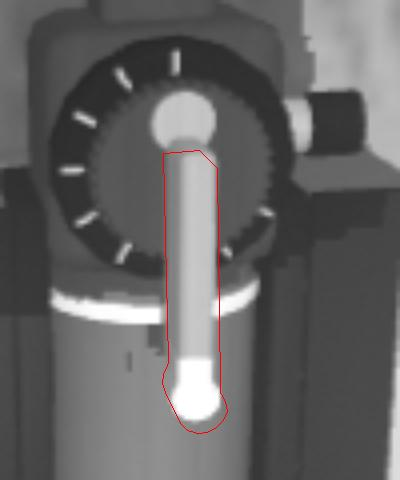

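The nine ticks are clear: the closed tick is at the top, towards +y, and opposite tick pairs put the disc centre at full-frame (344,171.5). The blade lies over the hidden tick 6, so click six is confirmed. The outline fits well, though it sits a few px long at the post.

```bash
python3 - <<'E'
from fit import *
import pickle
d=pickle.load(open('w1.pkl','rb'))
for z in(.086,.09,.094):print(z,px2w(d,344,171.5,z))
f=lambda u,v:px2w(d,300+u/4,130+v/4,.09)[:2]
T={0:(176,62),1:(123,79),2:(85,119),3:(72,170),4:(87,219),5:(123,253),7:(228,253),8:(267,212)}
c=px2w(d,344,171.5,.09)[:2]
for k,v in T.items():
    e=f(*v)-c;print(k,np.hypot(*e).round(4),(np.arctan2(-e[0],e[1])%6.283-k*.5236).round(3))
print('cap',px2w(d,300+183/4,130+122/4,.12),px2w(d,300+183/4,130+122/4,.104),'post',px2w(d,300+194/4,130+397/4,.12))
print('tip',w2px(d,np.array([.5256,.0784,.2246])))
E
```

```text
0.086 [0.5815573 0.0934719 0.086    ]
0.09 [0.58077288 0.09439628 0.09      ]
0.094 [0.57998845 0.09532066 0.094     ]
0 0.021 0.04
1 0.0211 0.035
2 0.0212 0.027
3 0.021 0.014
4 0.0208 0.016
5 0.0208 0.01
7 0.0219 0.027
8 0.0215 0.035
cap [0.57581895 0.10933335 0.12      ] [0.5790171  0.10615641 0.104     ] post [0.58011642 0.05614972 0.12      ]
tip [277.29066093 273.19734231]
```

Axis: (0.580, 0.0955), shock yaw about +0.025, and the post position agrees. I'll make a helper that turns tip waypoints into tool-axis rows.

```bash
cat > plan.py <<'E'
from h import *
from scipy.spatial.transform import Rotation as Ro
C=np.array([.580,.0955]);Y0=.025;HX,HY=.0095,.011
RT=Ro.from_euler('xyz',[np.pi,0,np.pi/2])
def tip(s=None):
    s=s or ctrl.read_state();R=Ro.from_euler('xyz',s['tool_rot']);return s['ee_pos']+R.apply([0,0,.173]),R
def finger(th,sgn,r=.034,gap=0.):
    """tip centre touching lever at joint angle th; sgn -1: pushes clockwise, +1: anticlockwise"""
    w=th+Y0;u=np.array([-np.sin(w),np.cos(w)]);t=np.array([np.cos(w),np.sin(w)])
    return C+r*u+sgn*t*(.0035+HX*abs(t[0])+HY*abs(t[1])+gap)
def rows(targets):
    s=ctrl.read_state();p,R=tip(s)
    print('t',round(s['t'],2),'tip',p.round(4),'F',np.round(s['wrist_force'],1),'rot to fix',(R.inv()*RT).as_rotvec().round(3))
    q=s['ee_pos']
    for x in targets:   # rows at fixed RT
        g=np.array(x)-RT.apply([0,0,.173]);print(np.round(100*RT.inv().apply(g-q),2).tolist());q=g
E
python3 - <<'E'
from plan import *
a=finger(3.14,-1,gap=.013);print(a)
rows([[*a,.15],[*a,.110]])
E
```

```text
[0.60704344 0.06212381]
t 2.27 tip [0.5272 0.0709 0.2243] F [ 3.9 -4.2 -0.6] rot to fix [-0.008  0.017 -0.033]
[-1.17, 7.84, 7.43]
[0.0, -0.0, 4.0]
```

Emit:
step_arm:
  steps:
    - [[-0.008, 0.017, -0.033, -0.3, 2.0, 1.0, 1], [0, 0, 0, -0.3, 2.0, 2.0, 1], [0, 0, 0, -0.3, 2.0, 2.0, 1], [0, 0, 0, -0.3, 1.8, 1.7, 1], [0, 0, 0, 0, 0, 0, 1]]

```text
t: 2.9
ee_pos: [0.6083, 0.0584, 0.3259]
tool_rot: [-3.137, -0.001, 1.567]
wrist_force: [-0.2, -0.8, -0.8]
grip_width: -0.0002
```

```bash
python3 - <<'E'
from plan import *
a=finger(3.14,-1,gap=.013)
rows([[*a,.150],[*a,.110]])
E
```

```text
t 2.9 tip [0.6076 0.0585 0.1529] F [-0.2 -0.8 -0.8] rot to fix [-0.005 -0.001 -0.004]
[0.38, -0.13, 0.29]
[0.0, -0.0, 4.0]
```

Emit:
step_arm:
  steps:
    - [[-0.005, 0, -0.004, 0.4, 0, 1.4, 1], [0, 0, 0, 0, 0, 1.4, 1], [0, 0, 0, 0, 0, 1.4, 1], [0, 0, 0, 0, 0, 0, 1]]

```text
t: 3.4
ee_pos: [0.6066, 0.0632, 0.2835]
tool_rot: [-3.141, -0.001, 1.571]
wrist_force: [-0.1, -0.0, 1.1]
grip_width: 0.0001
```

```bash
python3 - <<'E'
from plan import *
import pickle
rows([[*finger(t,-1),.110] for t in np.arange(3.1,.1,-.2)])
d=snap('wrist','w2');cv2.imwrite('pics/w2c.png',cv2.resize(d['image'][100:380,130:430],None,fx=2,fy=2))
E
```

```text
t 3.4 tip [0.6066 0.0633 0.1105] F [-0.1 -0.   1.1] rot to fix [-0.    -0.001  0.   ]
[-0.19, -1.4, 0.05]
[-0.22, -0.51, -0.0]
[-0.14, -0.6, -0.0]
[-0.01, -0.67, -0.0]
[0.15, -0.71, -0.0]
[0.33, -0.71, -0.0]
[0.52, -0.64, -0.0]
[0.7, -0.52, -0.0]
[0.75, -0.35, -0.0]
[0.56, -0.23, -0.0]
[0.66, -0.12, -0.0]
[0.72, 0.02, 0.0]
[0.75, 0.2, 0.0]
[0.72, 0.4, 0.0]
[0.63, 0.59, 0.0]
```

View pics/w2c.png

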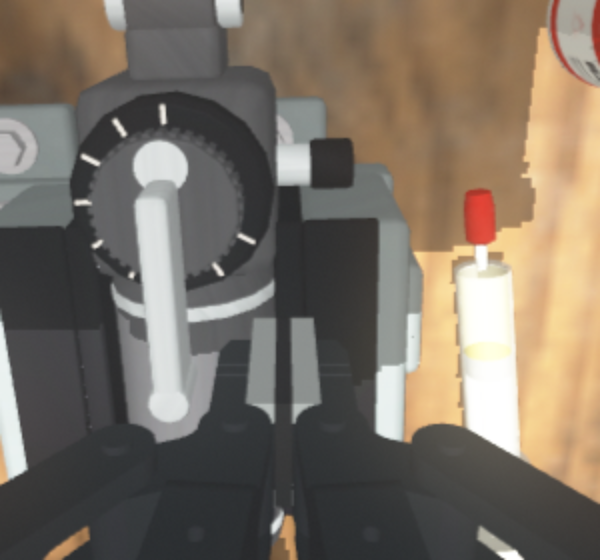

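The fingertips (crop (285,345)) are on the +x side of the lever's outer half, with a clear gap. The lever is untouched. Now the clockwise push.

Emit:
step_arm:
  steps:
    - [[0, 0, 0, -0.2, -1.0, 0, 1], [0, 0, 0, -0.2, -0.7, 0, 1], [0, 0, 0, -0.2, -0.6, 0, 1], [0, 0, 0, 0, -0.7, 0, 1], [0, 0, 0, 0.1, -0.7, 0, 1]]

```text
t: 4.08
ee_pos: [0.5699, 0.0575, 0.2874]
tool_rot: [3.132, -0.001, 1.571]
wrist_force: [5.5, 0.4, -1.0]
grip_width: -0.0001
```

```bash
python3 - <<'E'
from plan import *
rows([[*finger(t,-1),.110] for t in np.arange(2.3,.1,-.2)])
E
```

```text
t 4.08 tip [0.5716 0.0576 0.1144] F [ 5.5  0.4 -1. ] rot to fix [ 0.01  -0.001 -0.   ]
[0.16, -0.24, 0.44]
[0.33, -0.71, -0.0]
[0.52, -0.64, -0.0]
[0.7, -0.52, -0.0]
[0.75, -0.35, -0.0]
[0.56, -0.23, -0.0]
[0.66, -0.12, -0.0]
[0.72, 0.02, 0.0]
[0.75, 0.2, 0.0]
[0.72, 0.4, 0.0]
[0.63, 0.59, 0.0]
```

Emit:
step_arm:
  steps:
    - [[0.005, 0, 0, 0.2, -0.3, 0.3, 1], [0.005, 0, 0, 0.35, -0.7, 0.1, 1], [0, 0, 0, 0.5, -0.65, 0.05, 1], [0, 0, 0, 0.7, -0.5, 0.05, 1]]

```text
t: 4.58
ee_pos: [0.5491, 0.0747, 0.285]
tool_rot: [3.135, 0.003, 1.569]
wrist_force: [0.2, 0.0, 0.7]
grip_width: -0.0002
```

```bash
python3 - <<'E'
from plan import *
rows([[*finger(t,-1),.110] for t in np.arange(1.7,.1,-.2)])
E
```

```text
t 4.58 tip [0.5502 0.0742 0.112 ] F [0.2 0.  0.7] rot to fix [ 0.007  0.003 -0.002]
[-0.01, -0.02, 0.2]
[0.75, -0.35, -0.0]
[0.56, -0.23, -0.0]
[0.66, -0.12, -0.0]
[0.72, 0.02, 0.0]
[0.75, 0.2, 0.0]
[0.72, 0.4, 0.0]
[0.63, 0.59, 0.0]
```

Emit:
step_arm:
  steps:
    - [[0.007, 0.003, 0, 0.7, -0.35, 0.2, 1], [0, 0, 0, 0.6, -0.25, 0.05, 1], [0, 0, 0, 0.65, -0.1, 0, 1], [0, 0, 0, 0.7, 0, 0, 1]]

```text
t: 5.08
ee_pos: [0.5401, 0.1027, 0.2807]
tool_rot: [-3.137, 0.003, 1.569]
wrist_force: [3.1, -6.8, 0.1]
grip_width: 0.0002
```

```bash
python3 - <<'E'
from plan import *
rows([[*finger(t,-1),.110] for t in np.arange(.9,.0,-.2)])
d=snap('wrist','w3');cv2.imwrite('pics/w3c.png',cv2.resize(d['image'][100:400,130:430],None,fx=1.5,fy=1.5))
E
```

```text
t 5.08 tip [0.5393 0.1022 0.1077] F [ 3.1 -6.8  0.1] rot to fix [-0.005  0.003 -0.002]
[-0.11, 0.19, -0.23]
[0.75, 0.2, 0.0]
[0.72, 0.4, 0.0]
[0.63, 0.59, 0.0]
[0.48, 0.76, 0.0]
```

View pics/w3c.png

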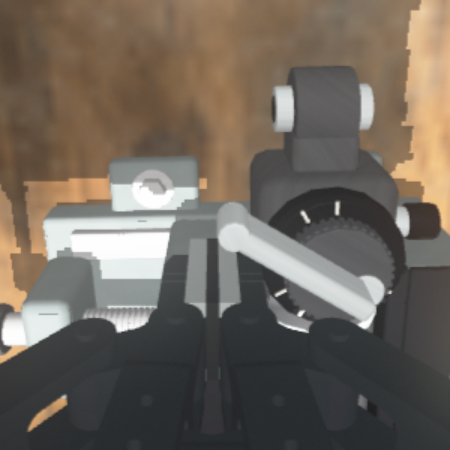

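The lever (crop (370,295) to the post at (235,225)) now points about 60° from closed, so it's near click two, with the finger behind it. I'll continue towards closed.

Emit:
step_arm:
  steps:
    - [[-0.005, 0.003, 0, 0.3, 0.2, -0.2, 1], [0, 0, 0, 0.7, 0.25, 0, 1], [0, 0, 0, 0.7, 0.45, 0, 1], [0, 0, 0, 0.6, 0.6, 0, 1]]

```text
t: 5.62
ee_pos: [0.5548, 0.1276, 0.2822]
tool_rot: [-3.138, -0.001, 1.569]
wrist_force: [-0.4, 0.9, -0.4]
grip_width: 0.0002
```

```bash
python3 - <<'E'
from plan import *
rows([[*finger(t,-1),.110] for t in (.3,.2,.1,0)])
E
```

```text
t 5.62 tip [0.5543 0.1277 0.1092] F [-0.4  0.9 -0.4] rot to fix [-0.003 -0.001 -0.001]
[-0.5, -0.09, -0.08]
[0.26, 0.36, 0.0]
[0.22, 0.4, 0.0]
[0.17, 0.43, 0.0]
```

Emit:
step_arm:
  steps:
    - [[0, 0, 0, 0, 0.4, 0, 1], [0, 0, 0, 0, 0.4, 0, 1], [0, 0, 0, 0, 0, 0, 1], [0, 0, 0, 0, 0, 0, 1]]

```text
t: 6.12
ee_pos: [0.5632, 0.1287, 0.2816]
tool_rot: [-3.136, -0.003, 1.571]
wrist_force: [-2.0, -1.3, 0.8]
grip_width: -0.0004
```

```bash
python3 - <<'E'
from plan import *
rows([[*finger(0,-1),.110]])
d=snap('wrist','w4');cv2.imwrite('pics/w4c.png',cv2.resize(d['image'][100:400,130:430],None,fx=2,fy=2))
E
```

```text
t 6.12 tip [0.5623 0.1292 0.1086] F [-2.  -1.3  0.8] rot to fix [-0.005 -0.003 -0.   ]
[0.05, 0.26, -0.14]
```

View pics/w4c.png

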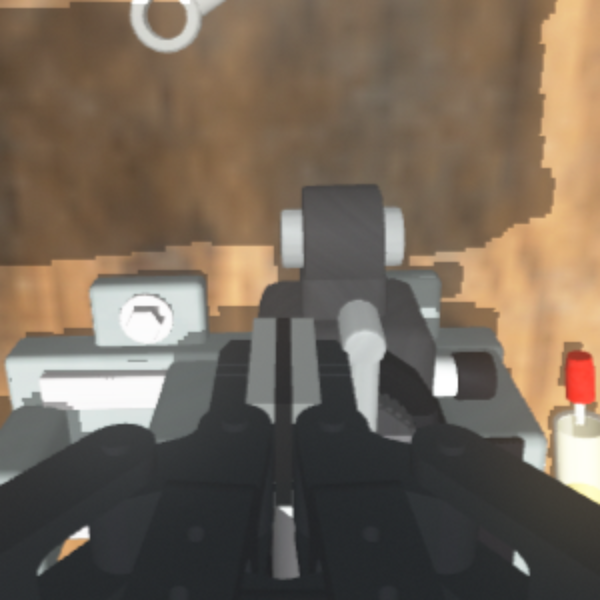

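The lever points along +y with its post at crop (360,315), touching or nearly touching the finger's right side. I'll check its angle numerically.

```bash
python3 - <<'E'
from plan import *
d=snap('wrist','w5')
p=px2w(d,130+362/2,100+317/2,.12);e=p[:2]-C;print(p,np.hypot(*e),np.arctan2(-e[0],e[1])-Y0)
print(w2px(d,np.array([*C,.12])), ctrl.read_state()['wrist_force'],ctrl.read_state()['t'])
E
```

```text
[0.57814767 0.14439134 0.12      ] 0.04892641575192952 0.012868493109024132
[311.30191858 354.56442119] [-0.62963473 -1.27635201  0.45517447] 6.225
```

It's at the closed stop (0.01 rad) with about 1 N on the finger. Next I back off, lift, cross over the lever and come down on its +x side.

Emit:
step_arm:
  steps:
    - [[0, 0, 0, 0, -0.8, 0, 1], [0, 0, 0, 0, 0, -2, 1], [0, 0, 0, 0, 0, -2, 1], [0, 0, 0, 0.1, 2.5, 0, 1], [0, 0, 0, 0.1, 2.7, 0, 1], [0, 0, 0, 0, 0, 0, 1]]

```text
t: 6.98
ee_pos: [0.6073, 0.1309, 0.3246]
tool_rot: [3.141, -0.005, 1.571]
wrist_force: [-0.2, -0.7, -0.3]
grip_width: 0.0001
```

```bash
sed -i 's/\.0955\]/.0975]/' plan.py; python3 - <<'E'
from plan import *
a=finger(0,1,gap=.012)
rows([[*a,.15],[*a,.110]]+[[*finger(t,1),.11] for t in np.arange(0,2,.2)])
d=snap('wrist','w6');cv2.imwrite('pics/w6c.png',cv2.resize(d['image'][130:410,130:430],None,fx=2,fy=2))
E
```

```text
t 6.97 tip [0.6073 0.1318 0.1516] F [-0.2 -0.7 -0.3] rot to fix [ 0.    -0.005 -0.   ]
[0.12, -0.28, 0.16]
[0.0, -0.0, 4.0]
[-0.03, -1.2, -0.0]
[0.22, -0.52, -0.0]
[0.13, -0.61, -0.0]
[0.0, -0.68, -0.0]
[-0.16, -0.72, -0.0]
[-0.34, -0.71, -0.0]
[-0.53, -0.64, -0.0]
[-0.7, -0.51, -0.0]
[-0.74, -0.34, -0.0]
[-0.57, -0.23, -0.0]
```

View pics/w6c.png

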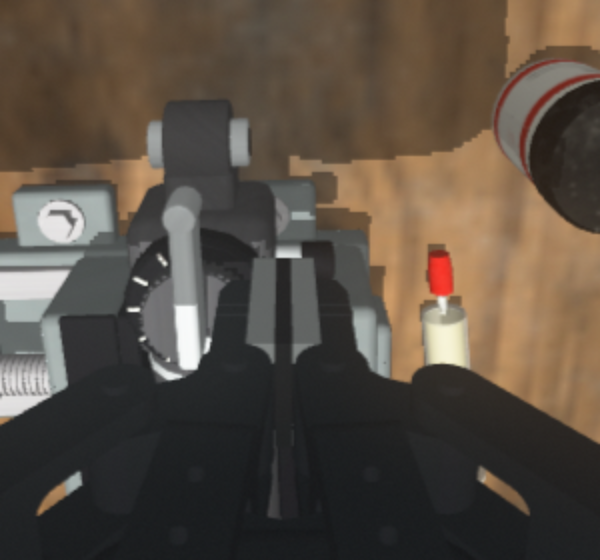

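The lever covers the closed tick (post at crop (182,212)), and ticks 1–3 are visible on its left. The fingers are to its right, raised. I'll descend and start the anticlockwise push.

Emit:
step_arm:
  steps:
    - [[0, -0.005, 0, 0, 0, 1.4, 1], [0, 0, 0, 0, 0, 1.4, 1], [0, 0, 0, 0, 0, 1.4, 1], [0, 0, 0, 0, -0.5, 0, 1], [0, 0, 0, 0.1, -0.9, 0.05, 1], [0, 0, 0, 0.2, -0.6, 0.05, 1], [0, 0, 0, 0.15, -0.6, 0.05, 1]]

```text
t: 7.9
ee_pos: [0.5762, 0.1356, 0.2778]
tool_rot: [-3.139, 0.001, 1.571]
wrist_force: [4.5, -0.7, 0.0]
grip_width: 0.0003
```

```bash
python3 - <<'E'
from plan import *
rows([[*finger(t,1),.11] for t in np.arange(.4,2.1,.2)])
E
```

```text
t 7.9 tip [0.5758 0.1355 0.1048] F [ 4.5 -0.7  0. ] rot to fix [-0.002  0.001  0.   ]
[-0.03, 0.5, -0.52]
[0.0, -0.68, -0.0]
[-0.16, -0.72, -0.0]
[-0.34, -0.71, -0.0]
[-0.53, -0.64, -0.0]
[-0.7, -0.51, -0.0]
[-0.74, -0.34, -0.0]
[-0.57, -0.23, -0.0]
[-0.66, -0.12, -0.0]
```

Emit:
step_arm:
  steps:
    - [[0, 0, 0, 0, -0.2, -0.4, 1], [0, 0, 0, -0.15, -0.7, 0, 1], [0, 0, 0, -0.35, -0.7, 0, 1]]

```text
t: 8.28
ee_pos: [0.5607, 0.1309, 0.2836]
tool_rot: [3.139, 0.0, 1.572]
wrist_force: [-0.9, -0.2, -0.3]
grip_width: -0.0001
```

```bash
python3 - <<'E'
from plan import *
rows([[*finger(t,1),.11] for t in np.arange(1.,2.1,.2)])
E
```

```text
t 8.28 tip [0.5612 0.1308 0.1106] F [-0.9 -0.2 -0.3] rot to fix [0.003 0.    0.001]
[-0.05, -0.05, 0.06]
[-0.53, -0.64, -0.0]
[-0.7, -0.51, -0.0]
[-0.74, -0.34, -0.0]
[-0.57, -0.23, -0.0]
[-0.66, -0.12, -0.0]
```

Nominal contact angle is 1.0. I'll go on to about 1.6 and look.

Emit:
step_arm:
  steps:
    - [[0.003, 0, 0, -0.55, -0.65, 0.05, 1], [0, 0, 0, -0.7, -0.5, 0, 1], [0, 0, 0, -0.7, -0.3, 0, 1], [0, 0, 0, 0, 0, 0, 1]]

```text
t: 8.78
ee_pos: [0.5437, 0.1098, 0.2828]
tool_rot: [-3.139, -0.001, 1.571]
wrist_force: [1.9, 1.9, 0.8]
grip_width: -0.0002
```

```bash
python3 - <<'E'
from plan import *
rows([[*finger(t,1),.11] for t in (1.6,1.7,1.8,1.9,2.0)])
d=snap('wrist','w7');cv2.imwrite('pics/w7c.png',cv2.resize(d['image'][130:410,130:430],None,fx=2,fy=2))
E
```

```text
t 8.78 tip [0.5433 0.11   0.1098] F [1.9 1.9 0.8] rot to fix [-0.003 -0.001  0.001]
[0.08, 0.15, -0.02]
[-0.27, -0.13, -0.0]
[-0.3, -0.1, -0.0]
[-0.32, -0.08, -0.0]
[-0.34, -0.04, -0.0]
```

View pics/w7c.png

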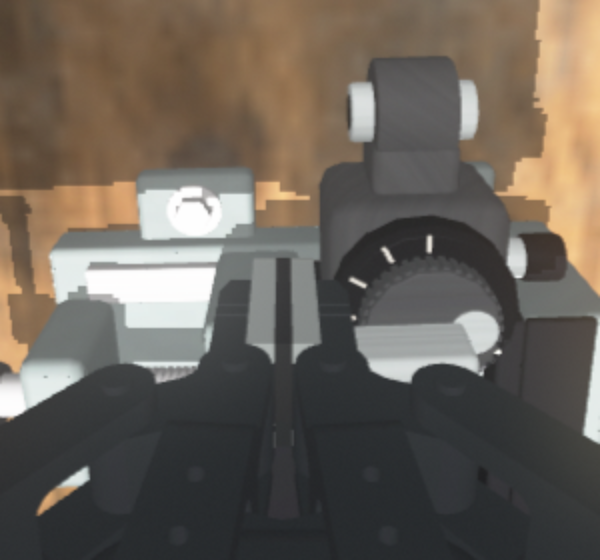

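The lever (from crop (480,335) to the left, along -x) is at about 90°, near click three, with the finger on its +y side. One more click, slowly.

Emit:
step_arm:
  steps:
    - [[0, 0, 0, -0.35, 0, 0, 1], [0, 0, 0, -0.3, 0, 0, 1], [0, 0, 0, -0.2, 0, 0, 1], [0, 0, 0, 0, 0, 0, 1]]

```text
t: 9.32
ee_pos: [0.5438, 0.1016, 0.2826]
tool_rot: [-3.138, -0.002, 1.573]
wrist_force: [0.2, 1.7, 0.4]
grip_width: 0.0005
```

```bash
python3 - <<'E'
from plan import *
rows([[*finger(t,1),.11] for t in (1.9,2.0)])
E
```

```text
t 9.32 tip [0.5432 0.1021 0.1096] F [0.2 1.7 0.4] rot to fix [-0.004 -0.002  0.002]
[0.01, -0.16, -0.04]
[-0.34, -0.04, -0.0]
```

Back off, lift clear, and check from above.

Emit:
step_arm:
  steps:
    - [[0, 0, 0, 0.8, 0, 0, 1], [0, 0, 0, 0, 0, -2, 1], [0, 0, 0, 0, 0, -3, 1], [0, 0, 0, -2.5, -2, -4, 1], [0, 0, 0, -2.5, -2, -4, 1], [0, 0, 0, 0, 0, 0, 1]]

```text
t: 10.07
ee_pos: [0.5026, 0.0597, 0.4148]
tool_rot: [-3.132, 0.003, 1.574]
wrist_force: [1.1, 0.1, 0.4]
grip_width: 0.0001
```

```bash
python3 - <<'E'
from fit import *
d=snap('wrist','w8');s=ctrl.read_state();print(s['t'],s['ee_pos'],s['wrist_force'])
c=w2px(d,np.array([.58,.0965,.112]));o=np.maximum((c-[75,70]).astype(int),0);print(c,o)
for th in(1.57,2.1,2.6):print(fit(d,[.58,.0965,th],o=tuple(o),size=(150,140)))
im=cv2.imread('pics/fit.png');raw=cv2.resize(d['image'][o[1]:o[1]+140,o[0]:o[0]+150],None,fx=4,fy=4);cv2.imwrite('pics/fit8.png',raw)
E
```

```text
10.125 [0.50267922 0.06024721 0.41293463] [ 0.60426647 -0.30213289  0.42368953]
[374.85142865 152.26119006] [299  82]
(array([0.57927087, 0.09606802, 1.84478133]), np.float64(-84.2882574290634))
(array([0.58463726, 0.09858507, 1.88350626]), np.float64(-77.79703971089039))
(array([0.58510082, 0.09933329, 2.482268  ]), np.float64(-24.59255872641957))
```

View pics/fit8.png

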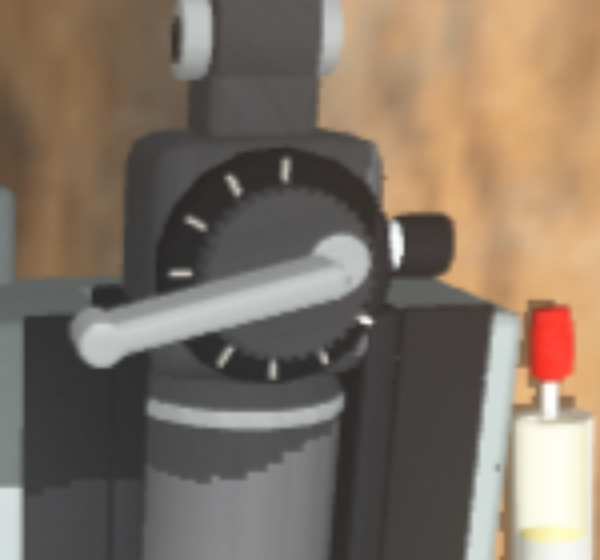

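Ticks 0–3 and 5–8 are visible, with tick 4 hidden under the lever (post at crop (98,335), rear cap at (343,258)). But the fit reads about 1.82 rad rather than 2.09. I'll measure again with fresh data: lever ends at their heights, and whether it's moving.

```bash
python3 - <<'E'
from fit import *
d=snap('wrist','w9');o=(299,82)
P=lambda u,v,z:px2w(d,o[0]+u/4,o[1]+v/4,z)[:2]
c=P(273.5,269,.09)
for k,v in {0:(286,168),1:(233,185),2:(196,223),3:(180,273),5:(225,357),6:(273,370),7:(323,356),8:(366,320)}.items():
    e=P(*v,.09)-c;print(k,np.hypot(*e).round(4),(np.arctan2(-e[0],e[1])%6.283).round(2),round(k*.5236,2))
for z in(.112,.12):
    a,b=P(98,335,z),P(343,258,z);e=a-b;print(z,a,b,np.hypot(*e),np.arctan2(-e[0],e[1])-.025)
# compare old and new frame for motion
w=cv2.imread('pics/w8.png');print('diff',cv2.absdiff(w,d['image'])[90:220,300:440].mean())
t=ctrl.get_image('top');g=cv2.resize(t['image'][200:245,215:285],(700,450),interpolation=cv2.INTER_CUBIC);cv2.imwrite('pics/t9.png',g)
E
```

```text
0 0.0207 6.25 0.0
1 0.0198 0.52 0.52
2 0.0194 1.06 1.05
3 0.0195 1.62 1.57
5 0.0207 2.71 2.62
6 0.0217 3.23 3.14
7 0.0222 3.73 3.67
8 0.0231 4.23 4.19
0.112 [0.53939986 0.08674625] [0.58591354 0.10207978] 0.04897590243720985 1.8642341645257703
0.12 [0.53827008 0.08833266] [0.58340598 0.10321201] 0.04752520325271003 1.8642341645257707
diff 10.841556776556777
```

View pics/t9.png

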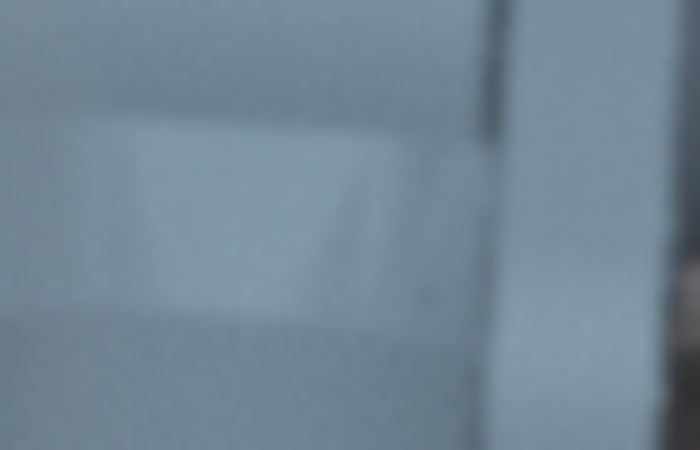

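The top view is blocked by the arm, so that picture was wasted, and the wrist frames were taken while the arm was still settling. The lever may be resting on the hump between clicks three and four. I'll centre the camera over the dial, settle, and measure once more (last picture).

Emit:
step_arm:
  steps:
    - [[0, 0, 0, -1, 2.6, 0, 1], [0, 0, 0, -1, 2.6, 0, 1], [0, 0, 0, -1, 2.5, 0, 1], [0, 0, 0, 0, 0, 0, 1], [0, 0, 0, 0, 0, 0, 1], [0, 0, 0, 0, 0, 0, 1], [0, 0, 0, 0, 0, 0, 1]]

```text
t: 11.1
ee_pos: [0.5794, 0.0352, 0.399]
tool_rot: [-3.107, 0.001, 1.582]
wrist_force: [-0.3, 1.3, -0.3]
grip_width: 0.0006
```

```bash
python3 - <<'E'
from fit import *
import pickle
d=snap('wrist','w10');pickle.dump(d,open('w10.pkl','wb'));s=ctrl.read_state();print(s['t'],s['ee_pos'],np.abs(s['joint_velocities']).max())
c=w2px(d,np.array([.58,.0965,.112]));o=np.maximum((c-[75,70]).astype(int),0);print(c,o)
for th in(1.57,1.85,2.1):
    print(fit(d,[.58,.0965,th],o=tuple(o),size=(150,140),name='fit10_%d'%(th*100)))
E
```

```text
11.15 [0.57947841 0.03522535 0.39906122] 0.008547855515722553
[287.70757245 122.24042671] [212  52]
(array([0.57893918, 0.09601438, 1.84362586]), np.float64(-86.39210341116434))
(array([0.57894147, 0.09592526, 1.84084941]), np.float64(-86.4990758266193))
(array([0.58772731, 0.09850164, 1.85161455]), np.float64(-80.72040535975792))
```

No more pictures can be viewed, so I'll go on numerically. Fits from two settled poses agree: the axis is at (0.579, 0.096) and the joint at about 1.82 rad. That puts the lever balanced on the hump (1.83), not settled in click four. I'll go back to the same side and push it a few mm further.

```bash
python3 - <<'E'
from plan import *
rows([[.5435,.114,.155],[.5435,.114,.110],[.5435,.096,.110]])
E
```

```text
t 11.15 tip [0.5736 0.0349 0.2262] F [-0.1  0.3  0.1] rot to fix [-0.034  0.001  0.011]
[7.88, -3.6, 7.11]
[0.0, -0.0, 4.5]
[-1.8, 0.0, 0.0]
```

Emit:
step_arm:
  steps:
    - [[-0.034, 0, 0.011, 2, -0.9, 0, 1], [0, 0, 0, 2, -0.9, 0, 1], [0, 0, 0, 2, -0.9, 2, 1], [0, 0, 0, 1.9, -0.9, 2.5, 1], [0, 0, 0, 0, 0, 2.5, 1], [0, 0, 0, 0, 0, 0, 1]]

```text
t: 11.9
ee_pos: [0.5401, 0.119, 0.3299]
tool_rot: [3.139, 0.002, 1.573]
wrist_force: [0.3, -0.1, -0.4]
grip_width: 0.0002
```

```bash
python3 - <<'E'
from plan import *
rows([[.5435,.114,.155],[.5435,.114,.110],[.5435,.096,.110]])
E
```

```text
t 11.9 tip [0.5405 0.1187 0.1569] F [ 0.3 -0.1 -0.4] rot to fix [0.002 0.002 0.002]
[-0.5, 0.34, 0.19]
[0.0, -0.0, 4.5]
[-1.8, 0.0, 0.0]
```

Emit:
step_arm:
  steps:
    - [[0, 0, 0, -0.3, 0.3, 1.5, 1], [0, 0, 0, 0, 0, 1.5, 1], [0, 0, 0, 0, 0, 1.4, 1], [0, 0, 0, 0, 0, 0, 1]]

```text
t: 12.4
ee_pos: [0.5444, 0.1156, 0.2851]
tool_rot: [3.137, 0.001, 1.572]
wrist_force: [0.8, -0.6, -0.1]
grip_width: 0.0002
```

```bash
python3 - <<'E'
from plan import *
rows([[.5435,.096,.110]])
E
```

```text
t 12.4 tip [0.5452 0.1153 0.1121] F [ 0.8 -0.6 -0.1] rot to fix [0.005 0.001 0.002]
[-1.96, -0.09, 0.21]
```

Emit:
step_arm:
  steps:
    - [[0.005, 0, 0, -0.7, 0, 0.2, 1], [0, 0, 0, -0.6, 0, 0, 1], [0, 0, 0, -0.4, 0, 0, 1], [0, 0, 0, -0.3, 0, 0, 1], [0, 0, 0, 0, 0, 0, 1], [0, 0, 0, 0, 0, 0, 1]]

```text
t: 13.15
ee_pos: [0.545, 0.0938, 0.2844]
tool_rot: [3.14, 0.001, 1.572]
wrist_force: [-0.4, 1.0, 0.4]
grip_width: -0.0
```

```bash
python3 - <<'E'
from plan import *
rows([[.5435,.096,.110]])
E
```

```text
t 13.15 tip [0.5454 0.0937 0.1114] F [-0.4  1.   0.4] rot to fix [0.002 0.001 0.001]
[0.22, -0.15, 0.14]
```

Back off, lift, and measure from the same pose as before.

Emit:
step_arm:
  steps:
    - [[0, 0, 0, 0.8, 0, 0, 1], [0, 0, 0, 0.8, 0, 0, 1], [0, 0, 0, 0, 0, -2.5, 1], [0, 0, 0, 0, 0, -3, 1], [0, 0, 0, -1.5, 0.9, -3, 1], [0, 0, 0, -2, 0.9, -3, 1], [0, 0, 0, -2, 0.9, 0, 1], [0, 0, 0, -2, 0.8, 0, 1], [0, 0, 0, 0, 0, 0, 1], [0, 0, 0, 0, 0, 0, 1]]

```text
t: 14.4
ee_pos: [0.5804, 0.0377, 0.3989]
tool_rot: [-3.137, 0.001, 1.577]
wrist_force: [-0.5, 0.4, -0.5]
grip_width: -0.0003
```

Emit:
step_arm:
  steps:
    - [[0, 0, 0, 0, 0, 0, 1], [0, 0, 0, 0, 0, 0, 1], [0, 0, 0, 0, 0, 0, 1]]

```text
t: 14.78
ee_pos: [0.5795, 0.039, 0.3977]
tool_rot: [-3.135, -0.0, 1.579]
wrist_force: [-0.4, 0.8, -0.0]
grip_width: 0.0003
```

```bash
cat > m.py <<'E'
from fit import *
import sys
d=snap('wrist',sys.argv[1]);s=ctrl.read_state();print(s['t'],s['ee_pos'],s['wrist_force'],np.abs(s['joint_velocities']).max())
c=w2px(d,np.array([.579,.096,.112]));o=np.maximum((c-[75,70]).astype(int),0);print(c,o)
for th in(1.6,1.85,2.1,2.4,2.6):
    print(fit(d,[.579,.096,th],o=tuple(o),size=(150,140),name='f_%s_%d'%(sys.argv[1],th*100)))
E
python3 m.py w11
```

```text
14.825 [0.57954097 0.03898191 0.39766912] [ 0.2563638  -0.3871328  -0.10235324] 0.004215280781497344
[275.07292648 128.95237844] [200  58]
(array([0.59063706, 0.09831078, 1.69693858]), np.float64(-19.795457472926174))
(array([0.57842988, 0.09578232, 2.12947468]), np.float64(-100.31300576874688))
(array([0.578452  , 0.09562457, 2.1240964 ]), np.float64(-100.48903349108117))
(array([0.58687721, 0.10074785, 2.11759166]), np.float64(-88.43778751571796))
(array([0.58621683, 0.10379967, 2.55717506]), np.float64(-24.085949740703967))
```

The lever fits at 2.124 world, which is 2.10 rad joint: click four. The arm is well clear of it. Handing in.

```bash
python3 -c "
from cell import ctrl
print(ctrl.job_done(), ctrl.read_state()['t'])"
```

```text
the job is handed in; nothing more can be done
the job is handed in; nothing more can be done
```

The compression dial is set four clicks open and the job is handed in, at about 15 s of the 58 s allowed. I pushed the lever with the closed fingertips from click six clockwise to the closed stop. I then crossed over it and pushed it back anticlockwise.

- **Closed stop:** measured at about 0.01 rad, with 1–2 N on the finger. The post's distance from the axis came out 9 mm too long in that view, but the next picture showed the lever over the closed tick.
- **Click four:** my first push to it failed. Two fits put the lever at about 1.82 rad, resting on the hump between clicks three and four. I pushed it a few millimetres further.
- **Final position:** after that push the lever fits at 2.10 rad (target 2.09 ± 0.15), with the arm clear above it. This comes from a single camera frame fitted numerically, because the 12 viewable pictures were used up. One picture was wasted on a top view blocked by the arm.
- **Forces and surroundings:** the wrist force I read between moves while pushing stayed below about 8 N. I did not go near the rebound knob or the tools, but I did not measure them again at the end.

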